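# Start the toast: press the left toaster lever fully down

### The arm

A 6-joint arm with a two-finger parallel gripper is mounted at the origin on a cart in front of the work surface, level with it; the furniture and walls round the work are solid. World frame = base frame: x ahead of the robot, y to its left, z up, the work surface at z = 0. Lengths are in m, angles in rad, forces in N, time in s.
With the tool pointing down it reaches from about 0.25 to 0.725 m from the base axis. Payload 4 kg.
Tool frame: the origin (TCP) lies on the centre line of the jaws, within the pads' length; the fingertips stand 25 mm ahead of it and the grasp point (between the pads) lies 6 mm ahead of it; z points along the fingers, x is the direction in which the jaws open and shut, and the axes are right-handed (so a half turn about z gives the same grasp; the last joint's range is limited). The gripper opens to 85 mm and grips with 20 to 120 N. Pads are 22 mm wide; open, the fingers measure 114 mm over their backs; the gripper's body (76 mm by 85 mm) begins 54 mm behind the grasp point. The pads swing forward as they close: fully open they stand 13 mm farther back than shut.
Start: joints at [1.248, 0.241, 0.005, 1.335, 0, 1.571], TCP at [0.159, 0.474, 0.22] pointing down, gripper open.
Joint ranges: [-2.72, 2.72], [-1.05, 1.87], [-1.09, 1.28], [-1.99, 2.15], [-1.42, 1.44], [-3.14, 3.14]. Speed limits (rad/s): [2.79, 2.79, 3.14, 3.14, 3.14, 3.14].

### API

Orientations are given as a unit quaternion [x, y, z, w].
In Python, from workcell import bot, imaging, order gives the robot as it stands.
- The arm moves only by the tool carry_out, never from a script. Its argument "moves" is a list of rows, each a list of 5 numbers: the shift along the tool's x, y, z scaled (see below), then the turn about the tool's z scaled (see below), then the opening, from -1 (shut) to 1 (fully open). In form: [[tx, ty, tz, roll, hand], ...]. A call has 1 to 20 rows; each row is the pose to reach, as a shift and turn from the pose commanded when the call began, along the tool's axes at that moment; what a row does not reach only later rows make up. The controller multiplies each number of a shift by 0.1 m and each number of a turn by 90 degrees. A row lasts 1/10 s, in which the tool goes at most 50 mm and 8.59 degrees, less where a joint would pass 70% of its speed; a pose out of reach is approached as far as the arm can. A call with a number of a shift or a turn outside -1 to 1 is refused whole. A call with a gripper value outside its range is refused whole. The fingers move at their own pace and stop on an object; the grip force is fixed at half the most. Time passes only in rows, so rows that repeat a pose let the fingers close. It gives the time, the measured TCP pose, the force and the opening at its end, in the units of the state.
- bot.get_obs(): the state, without advancing time (a new reading comes with each control period).
- imaging.camera(name): name is "side" or "top"; returns the picture (480x640x3 uint8, red, green, blue); there is no depth.
- imaging.camera_model(name): a dict with "fovy" (degrees; the focal length in pixels is half the picture's height over the tangent of half this angle, whatever the lens; pixels are square), "cx", "cy" (the principal point, pixels), "eye" and "rotation" of the camera in the world. Camera axes: x right, y up, looking along -z (the intrinsics and any distortion apply to the point x, -y, -z); pixel columns grow to the right and rows downward; lengths in m; the calibration is good to about 2 mm. A picture is of the moment at which its call begins. camera_model takes no time and is no camera call.
- order.job_done(): hands the job in, once; it reports no verdict.
The state is a dict: "clock": time; "joint_pos": joint angles; "joint_vel": joint speeds; "tau": joint torques, N m; "eef_pos": TCP position; "tool_rot": TCP orientation; "ft_force": force on the tool from outside, world axes, zero at the start; "ft_torque": the same for the moment, N m; "grip_width": finger opening in m.
Only numpy, scipy, OpenCV 4.12 (cv2) and the standard library are available. Lean on these libraries where they do the work, as an engineer would, in place of code of your own. Each camera call takes 0.05 s, during which the arm holds its last target.

### The job

Two slices of bread stand in the left half of the toaster: with the fingertips, gently press that half's lever all the way down so that the bread is lowered and starts to toast, then take the hand away. The right half is empty, so its lever stays up; do not touch the bread or the two browning dials, do not shove the toaster, and leave the honey jar, mug and teaspoon where they are.

Things in the scene. Friction and masses are not known exactly. Their poses are not given: they have to be found in the camera images.
- toaster: Cream four-slot toaster, 212 deep x 315 wide x 184 mm high, about 2.3 kg, loose. Origin: centre of its underside; z up; its front (levers, dials) looks along its own -x, to the robot; +y is to the robot's left. The upright front face is at x = -82 mm, up to z = 182; nothing stands farther out than x = -106. Black thumb levers at y = +77 (left) and -77 mm (right), each with a round dial lower and farther out.
- lever_left_top (a point): Middle of the upper face of the left lever's black thumb piece, 153 mm up when raised; moves with it; axes as the toaster's. The piece is 16 mm deep (toaster's x), 38 wide (y), 12 thick, with an 8 mm gap to the front face, which rises 29 mm above the raised lever: a wide gripper must lean back from the toaster (about 30 degrees) to follow it down.
- toaster_lever_l (a joint): Travel of the left lever in m, straight down: 0 is up (bread raised), 0.075 is fully down at its stop. It resists with less than 1.5 N until the stop, has no spring and stays where it is left.
- toaster_lever_r (a joint): Travel of the right lever in m, built the same; it starts up, at 0.
- toaster_dial_l: Left browning dial, black, 34 mm across, standing 20 mm out of the front face, its centre at x = -94, y = +122, z = +65 mm in the toaster's frame. This body's origin is the toaster's origin.
- toaster_dial_r: Right browning dial, the same, its centre at x = -94, y = -122, z = +65 mm in the toaster's frame. This body's origin is the toaster's origin.
- bread_0: Outer slice of bread (light crumb, brown crust), 96 x 12 x 106 mm, standing on edge in the leftmost slot; it rides on the left lever. Origin: middle of its lower edge. With the lever up its top is 213 mm above the worktop; its near edge is 45 mm behind the toaster's front face.
- bread_1: Inner slice of bread, the same, in the second slot from the left; it rides on the left lever too.
- honey_jar: Closed glass honey jar with a grey lid, 66 mm across, 102 mm high, loose, beside the toaster's left end. Origin: centre of its underside.
- mug: Green and white mug, 78 mm across, 116 mm with its handle, 101 mm high, loose, in front of the toaster's right half. Origin: on its underside, midway between its far side and the end of its handle, 19 mm from the cup's axis; the handle points along its own -y.
- teaspoon: Steel teaspoon, 139 x 30 x 10 mm, loose, lying near the front edge of the worktop, left of the mug. Origin: centre of its underside.

How it is judged:
On the way:
1. the fingers have pressed the left lever down to within 5 mm of its stop (value of joint toaster_lever_l above 0.07 m and contact force between the fingers and toaster above 0.3 N), for 0.05 s.
At the end, for the whole second after the job is handed in: The left lever is within 5 mm of its lower stop, the right lever is still up (within 8 mm), the toaster stands level and still within 20 mm of where it stood, and honey jar, mug and teaspoon are within 15 mm of where they were (value of joint toaster_lever_l above 0.07 m and value of joint toaster_lever_r below 0.008 m and distance of toaster from where it was at the start of the episode below 0.02 m and angle between toaster's own z axis and vertical below 0.05 rad and linear speed of toaster below 0.01 m/s and distance of each of honey_jar, mug, teaspoon from where it was at the start of the episode below 0.015 m); the robot touches nothing.
It fails at once if the right lever is pressed (more than 8 mm) (value of joint toaster_lever_r above 0.008 m).
It fails at once if the bread or a browning dial is touched (more than 0.5 N) (contact force between any of the fingers, the arm and bread_0 above 0.5 N or contact force between any of the fingers, the arm and bread_1 above 0.5 N or contact force between any of the fingers, the arm and toaster_dial_l above 0.5 N or contact force between any of the fingers, the arm and toaster_dial_r above 0.5 N).
It fails at once if the toaster is pressed harder than 40 N (contact force between any of the fingers, the arm and toaster above 40 N).
It fails at once if the toaster is shoved or lifted more than 20 mm or tipped by more than 6 degrees (distance of toaster from where it was at the start of the episode above 0.02 m or angle between toaster's own z axis and vertical above 0.105 rad).
It fails at once if honey jar, mug or teaspoon is moved or lifted more than 15 mm (distance of any of honey_jar, mug, teaspoon from where it was at the start of the episode above 0.015 m).
It also fails if it takes over 40 s, if anything falls off the work surface, if the arm or the gripper's body presses on something with over 40 N, if the wrist force passes 120 N, or if a joint passes its speed limit or range.

## Working session

There is one attempt and no reset: what is moved stays moved. The work goes in short steps, Python scripts to look and compute and a tool call to move; the robot and the scene stay as the last step left them, time stands still between calls to the robot, and variables do not carry over. Pictures are saved under pics/ and viewed, and the job is handed in when it is done.

Besides the shell and the picture viewer there is one more tool, called after ">>>" as name([rows], argument=value, ...), one row to a line, values as JSON. carry_out: Moves the arm, as the interface text tells. Its arguments: {"type":"object","properties":{"moves":{"type":"array","items":{"type":"array","items":{"type":"number","minimum":-1,"maximum":1}}}},"required":["moves"]}

```bash
mkdir -p pics
cat > h.py <<'E'
import numpy as np,cv2
from workcell import bot, imaging, order
E
python3 - <<'E'
from h import *
for n in("side","top"):
    cv2.imwrite(f"pics/{n}0.png",imaging.camera(n)[:,:,::-1]); print(n,imaging.camera_model(n))
o=bot.get_obs(); print(o)
E
```

```text
side {'fovy': 50.97083780998702, 'cx': 320.45757958903727, 'cy': 234.69481547656127, 'eye': array([-0.10338163, -0.47434625,  0.57373226]), 'rotation': array([ 0.40071046, -0.26171603, -0.46010866,  0.74782074])}
top {'fovy': 47.4575256942178, 'cx': 318.67505385591, 'cy': 233.98264610100009, 'eye': array([ 0.17132262, -0.22383896,  1.09072351]), 'rotation': array([ 0.14374069, -0.12432628, -0.63938208,  0.74503164])}
{'clock': 0.1, 'joint_pos': array([ 1.24798111e+00,  2.41345573e-01,  3.83953482e-03,  1.33519723e+00,
       -9.84873084e-06,  1.57083357e+00]), 'joint_vel': array([-0.00045138, -0.00205912,  0.00365527,  0.00102115,  0.0007862 ,
       -0.00161607]), 'tau': array([-7.81751187e-04, -3.73137081e+01,  2.53010184e+01,  1.08361139e-02,
       -6.60975752e-05,  1.32876596e-05]), 'eef_pos': array([0.15843258, 0.47360654, 0.21889063]), 'tool_rot': array([ 8.11563840e-01,  5.84262976e-01, -7.70905309e-04,  5.61103488e-04]), 'ft_force': array([ 0.44495954, -0.70293273, -0.84610131]), 'ft_torque': array([ 0.03735207,  0.02064481, -0.01549714]), 'grip_width': 0.08517044265341199}
```

View pics/side0.png

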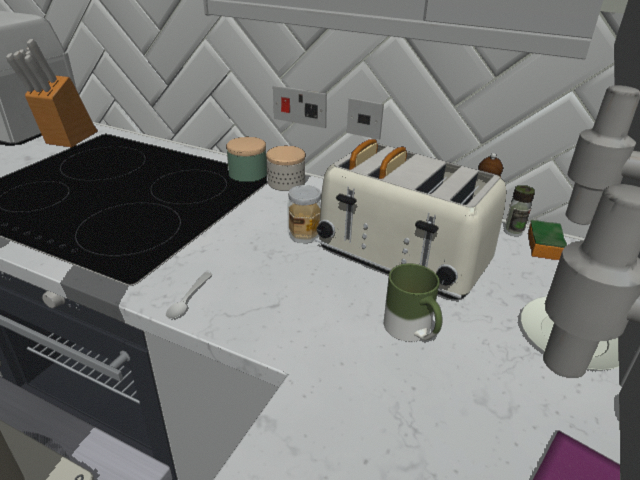

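View pics/top0.png

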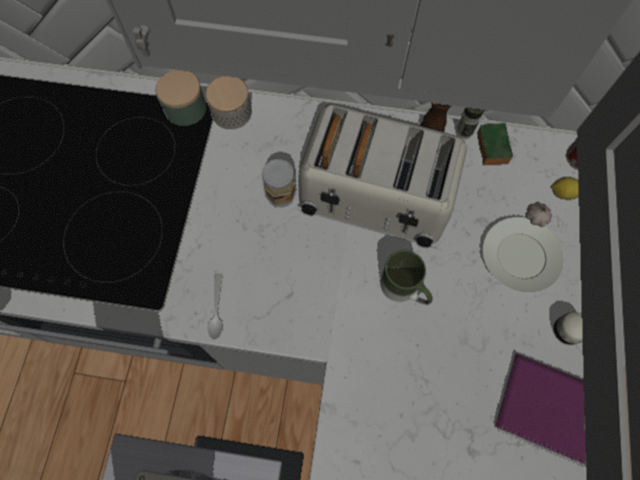

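```bash
cat >> h.py <<'E'
from scipy.spatial.transform import Rotation as R
from scipy.optimize import least_squares
class Cam:
    def __init__(s,n):
        m=imaging.camera_model(n); s.f=240/np.tan(np.radians(m['fovy']/2)); s.cx=m['cx'];s.cy=m['cy'];s.e=m['eye'];s.R=R.from_quat(m['rotation']).as_matrix();s.keys=list(m)
    def proj(s,P):
        c=(np.atleast_2d(P)-s.e)@s.R
        return np.c_[s.cx+s.f*c[:,0]/-c[:,2], s.cy-s.f*c[:,1]/-c[:,2]]
    def ray(s,u,v): return s.R@np.array([(u-s.cx)/s.f,-(v-s.cy)/s.f,-1])
    def onz(s,u,v,z):
        d=s.ray(u,v); return s.e+d*(z-s.e[2])/d[2]
S=Cam("side");T=Cam("top")
def tri(ps,pt):
    r=[S.ray(*ps),T.ray(*pt)];e=[S.e,T.e];A=0;b=0
    for d,o in zip(r,e):
        d=d/np.linalg.norm(d);M=np.eye(3)-np.outer(d,d);A=A+M;b=b+M@o
    p=np.linalg.solve(A,b);return p
E
python3 - <<'E'
from h import *
np.set_printoptions(precision=3,suppress=True)
for C in(S,T): print(C.proj([[0,0,0],[.159,.474,.22],[.159,.474,.4]]), C.R)
print("spoon",S.onz(190,295,0.005),T.onz(216,305,.005)); print("jar lid",S.onz(305,193,.102),T.onz(278,173,.102)); print("mug",S.onz(414,275,.101),T.onz(405,268,.101))
print("levL",S.onz(347,199,.153),T.onz(329,199,.153),"R",S.onz(427,227,.153),T.onz(407,218,.153))
for n in("side","top"):
    im=cv2.imread(f"pics/{n}0.png")
    c=im[110:310,280:530] if n=="side" else im[90:310,260:480]
    cv2.imwrite(f"pics/{n}0c.png",cv2.resize(c,None,fx=3 if n=="side" else 2.7,fy=3 if n=="side" else 2.7,interpolation=cv2.INTER_CUBIC))
E
```

```text
[[ -33.633  514.904]
 [-192.067  186.071]
 [-267.724   58.403]] [[ 0.44   0.478 -0.76 ]
 [-0.898  0.255 -0.358]
 [ 0.023  0.84   0.542]]
[[ 177.34   536.529]
 [-130.747  388.213]
 [-241.758  372.033]] [[ 0.151  0.917 -0.369]
 [-0.988  0.141 -0.055]
 [ 0.001  0.373  0.928]]
spoon [0.413 0.017 0.005] [0.417 0.024 0.005]
jar lid [ 0.681 -0.068  0.102] [ 0.685 -0.063  0.102]
mug [ 0.525 -0.341  0.101] [ 0.521 -0.338  0.101]
levL [ 0.611 -0.186  0.153] [ 0.618 -0.177  0.153] R [ 0.587 -0.336  0.153] [ 0.601 -0.327  0.153]
```

View pics/side0c.png

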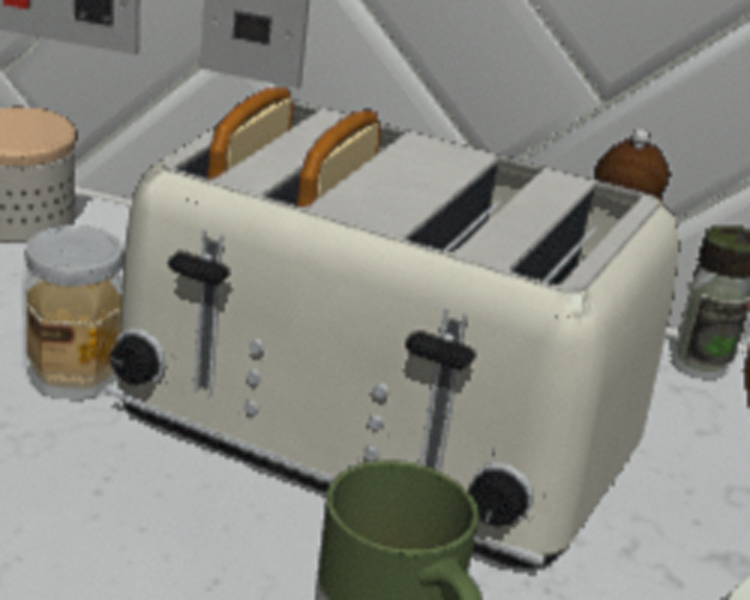

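View pics/top0c.png

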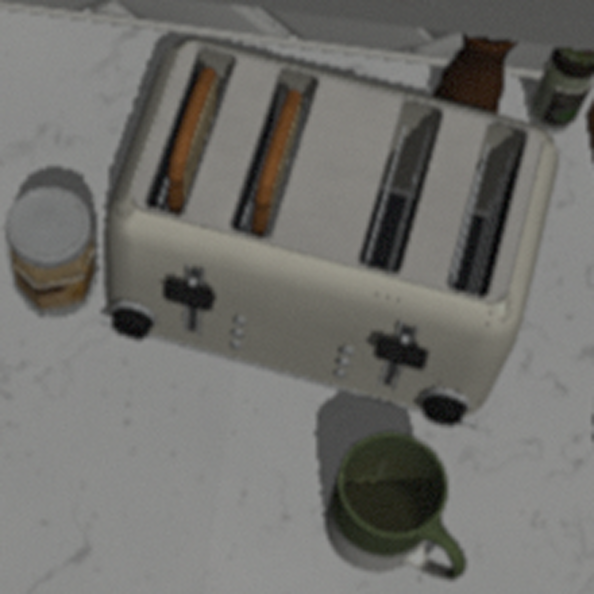

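Run:
```python
from h import *
np.set_printoptions(precision=4,suppress=True)
L=np.array([[-.098,.077,.147],[-.098,-.077,.147],[-.096,.122,.065],[-.096,-.122,.065]])
s=np.array([[200,267],[441,350],[137,359],[500,496]])/3+[280,110]
t=np.array([[189,293],[401,351],[131,321],[443,407]])/2.7+[260,90]
def W(p): 
    c,sn=np.cos(p[2]),np.sin(p[2]);M=np.array([[c,-sn,0],[sn,c,0],[0,0,1]]);return L@M.T+[p[0],p[1],p[3] if len(p)>3 else 0]
f=lambda p:np.r_[(S.proj(W(p))-s).ravel(),(T.proj(W(p))-t).ravel()]
for p0 in([.7,-.25,0],[.7,-.25,0,0]):
    r=least_squares(f,p0);print(r.x,np.degrees(r.x[2]));print(f(r.x).reshape(-1,2))
for n,C,q in(("s",S,s),("t",T,t)):
    print([tri(s[i],t[i]) for i in range(4)]) if n=="s" else 0
# full box drawing
p=least_squares(f,[.7,-.25,0]).x
np.save("p.npy",p)
c,sn=np.cos(p[2]),np.sin(p[2]);M=np.array([[c,-sn,0],[sn,c,0],[0,0,1]])
L2=np.array([[-.082,.1575,.182],[-.082,-.1575,.182],[.106,-.1575,.184],[.106,.1575,.184],[-.082,.1575,0],[-.082,-.1575,0],[-.098,.077,.153],[-.037,.1,.213]])
for n,C,a in(("side",S,[280,110,3]),("top",T,[260,90,2.7])):
    im=cv2.imread(f"pics/{n}0c.png")
    q=((C.proj(L2@M.T+[p[0],p[1],0])-a[:2])*a[2]).astype(int)
    for u in q: cv2.circle(im,tuple(map(int,u)),3,(0,0,255),-1)
    cv2.polylines(im,[q[:4]],True,(0,255,0),1);cv2.imwrite(f"pics/{n}0d.png",im)
```

```text
[ 0.7089 -0.2702 -0.1425] -8.166336935378185
[[-0.5443 -0.6163]
 [-0.2631 -1.0191]
 [-1.3184 -0.5138]
 [-1.3015 -0.1412]
 [ 1.0763 -0.0999]
 [ 1.0164 -0.08  ]
 [ 1.007   0.1931]
 [ 1.1178  0.4328]]
[ 0.7109 -0.2697 -0.1411 -0.0026] -8.083885193131392
[[-0.3869  0.1924]
 [-0.3229 -0.2952]
 [-1.1258  0.159 ]
 [-1.4139  0.3612]
 [ 1.0006 -0.3868]
 [ 0.7303 -0.5393]
 [ 0.9854 -0.0755]
 [ 0.8108 -0.0869]]
[array([ 0.6242, -0.1791,  0.1446]), array([ 0.6024, -0.3319,  0.1439]), array([ 0.6339, -0.1351,  0.0618]), array([ 0.5989, -0.3772,  0.0628])]
```

View pics/side0d.png

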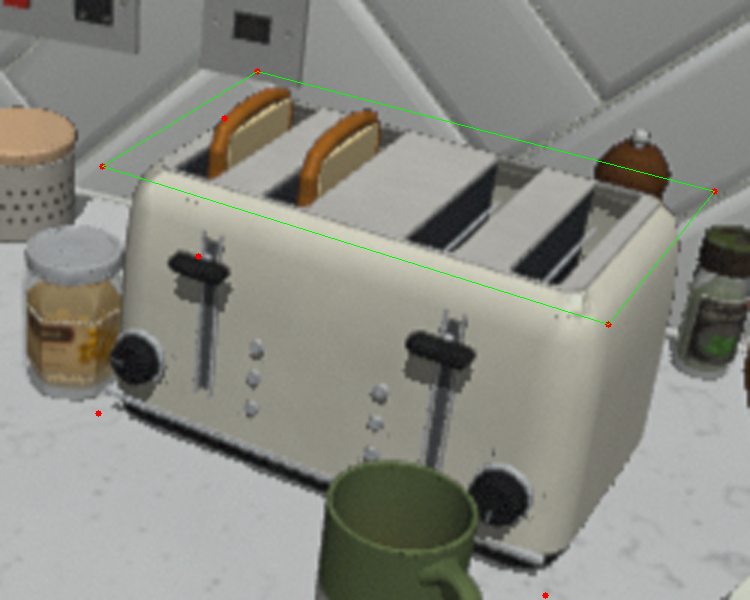

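View pics/top0d.png

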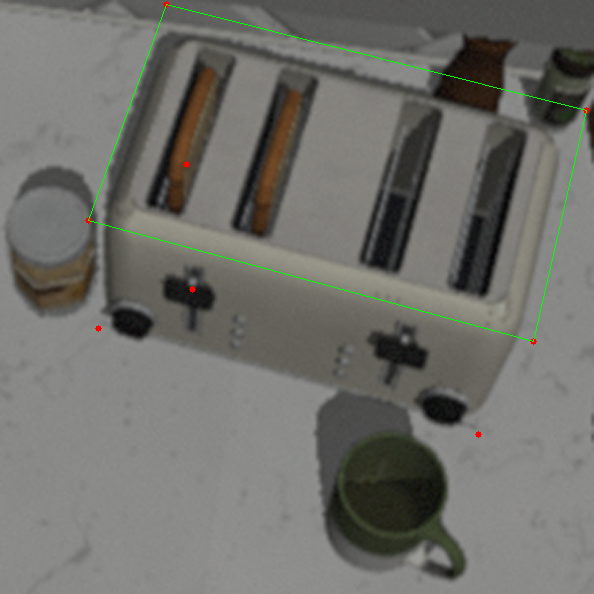

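>>> carry_out([
  [0,0,-0.2,0.1,1],
  [0,0,-0.4,0.2,1],
  [0,0,-0.5,0.3,1],
  [0,0,-0.5,0.4,1],
  [0,0,-0.5,0.5,1],
  [0,0,-0.5,0.6,1],
  [0,0,-0.5,0.7,1],
  [0,0,-0.5,0.8,1],
  [0,0,-0.5,0.885,1],
  [0,0,-0.5,0.885,1],
  [0,0,-0.5,0.885,1],
])

```text
clock: 1.2
eef_pos: [0.1585, 0.4739, 0.2692]
tool_rot: [0.997, -0.071, -0.0, 0.001]
ft_force: [0.2, -0.4, 0.3]
grip_width: 0.0855
```

>>> carry_out([
  [0.3,0.3,0,0,1],
  [0.6,0.7,0,0,1],
  [0.85,1,0,0,1],
])

```text
clock: 1.5
eef_pos: [0.2289, 0.3612, 0.2693]
tool_rot: [0.998, -0.07, -0.0, 0.001]
ft_force: [1.1, 0.5, 1.1]
grip_width: 0.0857
```

>>> carry_out([
  [0.3,0.3,0,0,1],
  [0.6,0.7,0,0,1],
  [0.85,1,0,0,1],
])

```text
clock: 1.8
eef_pos: [0.299, 0.2499, 0.2696]
tool_rot: [0.998, -0.071, 0.0, 0.0]
ft_force: [1.7, 0.5, -0.1]
grip_width: 0.0854
```

>>> carry_out([
  [0.3,0.3,0,0,1],
  [0.6,0.7,0,0,1],
  [0.8,1,0,0,1],
])

```text
clock: 2.1
eef_pos: [0.3644, 0.1395, 0.2696]
tool_rot: [0.997, -0.071, 0.0, 0.0]
ft_force: [1.1, -0.1, 0.4]
grip_width: 0.0856
```

>>> carry_out([
  [0.3,0.3,0,0,1],
  [0.6,0.7,0,0,1],
  [0.8,1,0,0,1],
])

```text
clock: 2.4
eef_pos: [0.4296, 0.0291, 0.2695]
tool_rot: [0.997, -0.071, 0.0, 0.0]
ft_force: [1.1, 0.2, 0.7]
grip_width: 0.0857
```

>>> carry_out([
  [0.2,0.3,0,0,1],
  [0.4,0.6,0,0,1],
  [0.6,0.9,0,0,1],
  [0.6,0.9,0,0,1],
])

```text
clock: 2.8
eef_pos: [0.4765, -0.0695, 0.2689]
tool_rot: [0.997, -0.073, -0.0, 0.001]
ft_force: [-0.6, -0.3, -0.6]
grip_width: 0.0855
```

>>> carry_out([
  [0.3,0.3,0,0,1],
  [0.6,0.6,0,0,1],
  [0.8,0.88,0,0,1],
  [0.8,0.88,0,0,1],
  [0.8,0.88,0,0,1],
])

```text
clock: 3.3
eef_pos: [0.5416, -0.1643, 0.2688]
tool_rot: [0.997, -0.071, -0.001, -0.001]
ft_force: [-0.2, -0.2, 0.2]
grip_width: 0.0853
```

```bash
cat > look.py <<'E'
import sys
from h import *
k=sys.argv[1]
im=imaging.camera("side")[:,:,::-1];cv2.imwrite(f"pics/s{k}.png",cv2.resize(im[60:310,250:550],None,fx=2.4,fy=2.4,interpolation=cv2.INTER_CUBIC))
im=imaging.camera("top")[:,:,::-1];cv2.imwrite(f"pics/t{k}.png",cv2.resize(im[80:310,250:480],None,fx=2.5,fy=2.5,interpolation=cv2.INTER_CUBIC))
o=bot.get_obs();print(o['clock'],o['eef_pos'],o['ft_force'],o['tool_rot'])
E
python3 look.py 1
```

```text
3.4 [ 0.54137526 -0.16340461  0.26963546] [-0.15105372  0.04110054 -0.83139843] [ 9.97521717e-01 -7.03571641e-02 -4.50977307e-04 -3.01850828e-04]
```

View pics/s1.png

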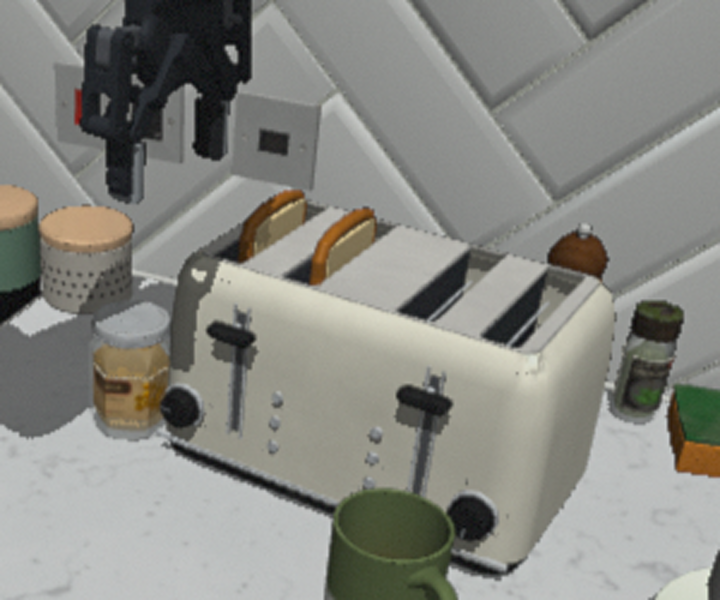

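View pics/t1.png

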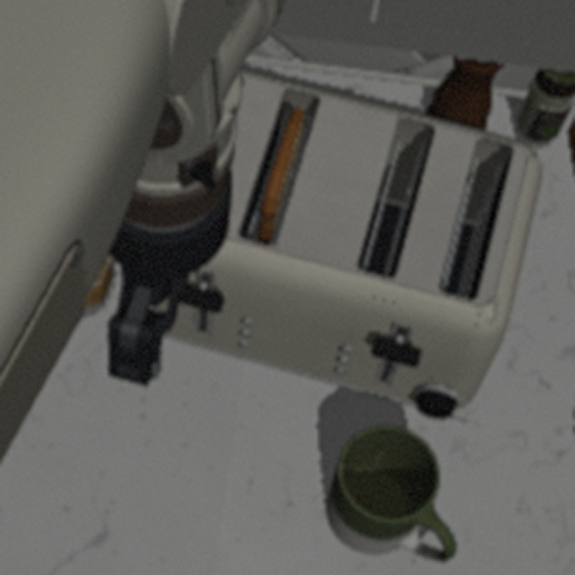

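```bash
cat > ov.py <<'E'
import sys
from h import *
k=sys.argv[1]; o=bot.get_obs();M=R.from_quat(o['tool_rot']).as_matrix();P=o['eef_pos']
im=cv2.imread(f"pics/s{k}.png")
im=cv2.resize(im,None,fx=1,fy=1)
col=[(0,0,255),(0,255,0),(255,0,0),(0,255,255)]
for sx in(1,-1):
  for y in (-.011,.011):
    for j,(x,z) in enumerate([(.0425,.012),(.0425,.025),(.057,.012),(.057,.025)]):
      q=(S.proj(P+M@np.array([sx*x,y,z]))[0]-[250,60])*2.4
      cv2.circle(im,tuple(int(a) for a in q),2,col[j],-1)
cv2.imwrite(f"pics/o{k}.png",cv2.resize(im[0:240,40:300],None,fx=3,fy=2.5))
p=np.load("p.npy");Q=R.from_euler('z',p[2]).as_matrix()
print("tcp in toaster",Q.T@(P-[p[0],p[1],0]))
E
python3 ov.py 1
```

```text
tcp in toaster [-0.18099814  0.081888    0.26963546]
```

View pics/o1.png

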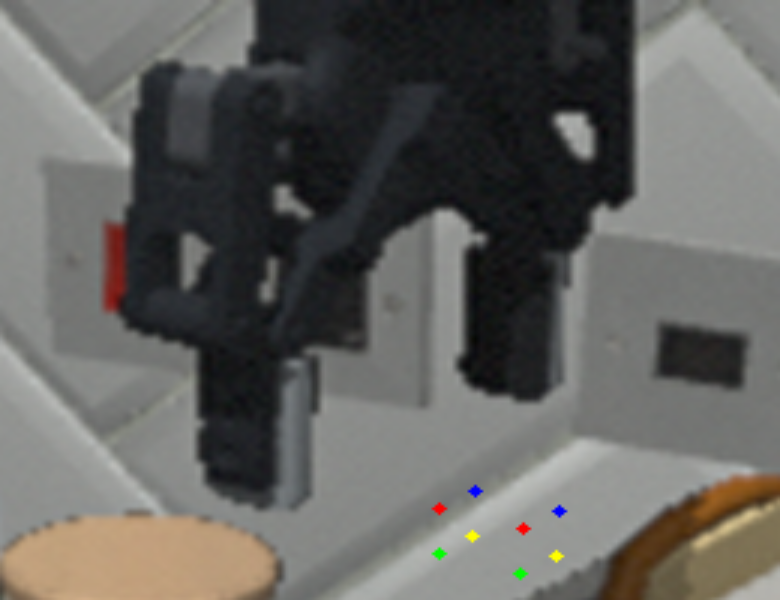

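Run:
```python
from h import *
np.set_printoptions(precision=1,suppress=True)
o=bot.get_obs();M=R.from_quat(o['tool_rot']).as_matrix();P=o['eef_pos'];print(M,o['joint_pos'])
for x in(.05,-.05):
  for z in(0,.012,.025):
    q=P+M@np.array([x,0,z]);print(x,z,S.proj(q),T.proj(q),(S.proj(q)-[250,60])*2.4,(T.proj(q)-[250,80])*2.5)
for a in imaging.camera_model("side").items(): print(a)
# observed tips: near finger bottom, far finger bottom in side
def fs(u,v): return ((u/3+40)/2.4+250,(v/2.5)/2.4+60)
print(fs(250,500),fs(510,392))
for u in(fs(250,500),fs(510,392)):
  for z in(.245,.258,.27): print(z,S.onz(*u,z)*1000)
im=imaging.camera("side")[:,:,::-1];cv2.imwrite("pics/sfull.png",im)
im=imaging.camera("top")[:,:,::-1];cv2.imwrite("pics/tfull.png",im)
```

```text
[[ 1.  -0.1 -0. ]
 [-0.1 -1.   0. ]
 [-0.  -0.  -1. ]] [-0.3  0.4  0.3  1.5  0.   1.4]
0.05 0 [[336.4 137.8]] [[324.4 183. ]] [[207.4 186.7]] [[185.9 257.5]]
0.05 0.012 [[336.1 144.9]] [[324.3 186.3]] [[206.7 203.7]] [[185.7 265.6]]
0.05 0.025 [[335.8 152.4]] [[324.2 189.7]] [[205.9 221.7]] [[185.5 274.2]]
-0.05 0 [[299.3 158.6]] [[306.7 235.8]] [[118.3 236.6]] [[141.9 389.5]]
-0.05 0.012 [[299.3 166.1]] [[306.9 238.5]] [[118.3 254.7]] [[142.2 396.3]]
-0.05 0.025 [[299.3 174.2]] [[307.  241.4]] [[118.3 274. ]] [[142.5 403.4]]
('fovy', 50.97083780998702)
('cx', 320.45757958903727)
('cy', 234.69481547656127)
('eye', array([-0.1, -0.5,  0.6]))
('rotation', array([ 0.4, -0.3, -0.5,  0.7]))
(301.3888888888889, 143.33333333333334) (337.5, 125.33333333333334)
0.245 [ 596.  -104.7  245. ]
0.258 [ 568.3 -119.3  258. ]
0.27 [ 542.8 -132.8  270. ]
0.245 [ 702.3 -122.7  245. ]
0.258 [ 670.5 -136.6  258. ]
0.27 [ 641.1 -149.5  270. ]
```

View pics/sfull.png

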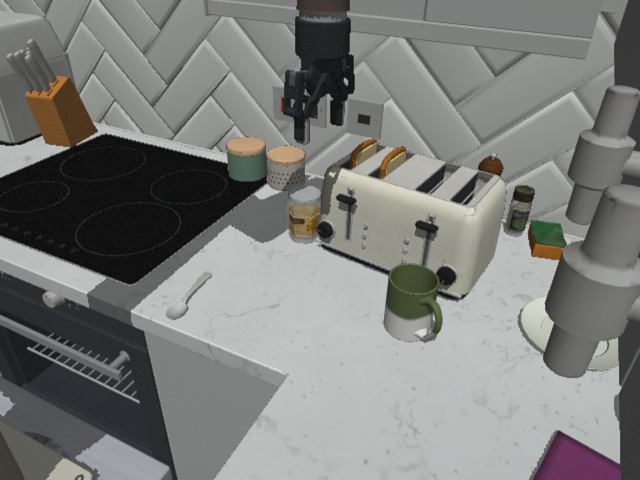

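View pics/tfull.png

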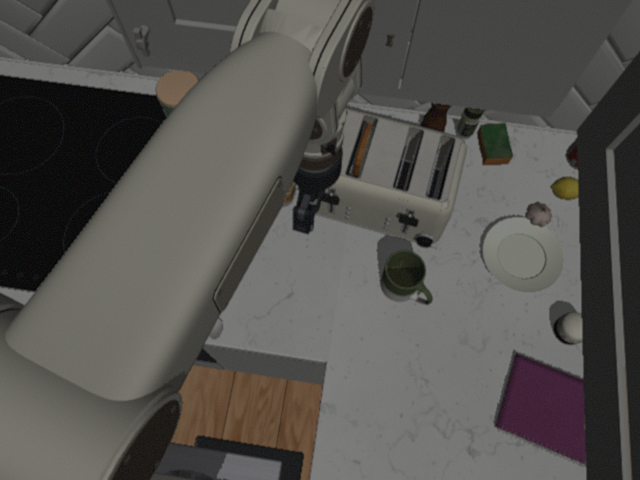

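Run:
```python
import cv2
a=cv2.imread("pics/sfull.png")[0:160,260:380];cv2.imwrite("pics/sz.png",cv2.resize(a,None,fx=3.75,fy=3.75,interpolation=cv2.INTER_CUBIC))
a=cv2.imread("pics/tfull.png")[130:250,260:380];cv2.imwrite("pics/tz.png",cv2.resize(a,None,fx=5,fy=5,interpolation=cv2.INTER_CUBIC))
```

```text
(no output)
```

View pics/sz.png

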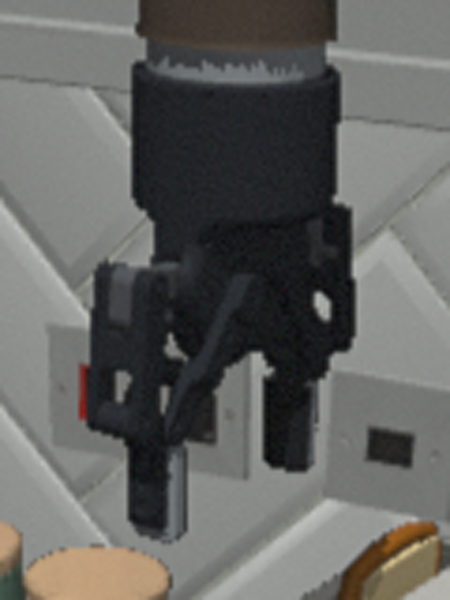

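View pics/tz.png

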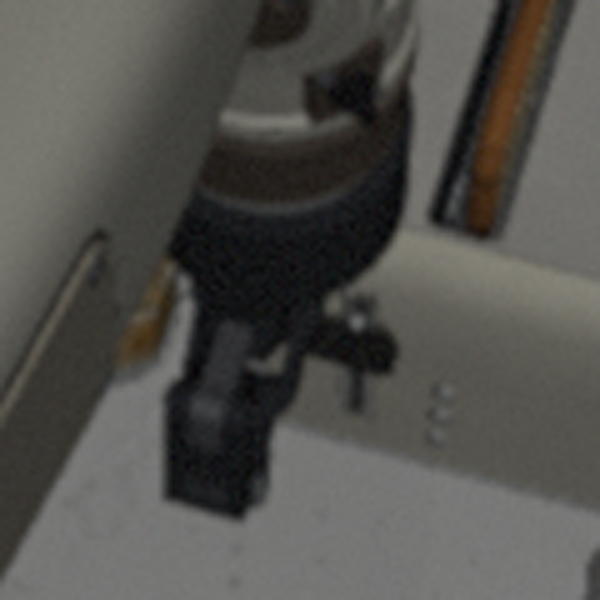

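Run:
```python
from h import *
np.set_printoptions(precision=4,suppress=True)
p=np.load("p.npy");Q=R.from_euler('z',p[2]).as_matrix()
o=bot.get_obs();M=R.from_quat(o['tool_rot']).as_matrix();P=o['eef_pos']
def go(s,t):
    s=np.array(s)/3.75+[260,0];t=np.array(t)/5+[260,130];w=tri(s,t);print(w,"tool",M.T@(w-P),S.proj(w)-s,T.proj(w)-t)
go((92,425),(168,495)); go((140,438),(245,517))
go((100,265),(215,330))
# tip candidates in side: intersect with vertical plane tool y=0 : 
for px in((155,535),(290,468)):
    u=np.array(px)/3.75+[260,0];d=M.T@S.ray(*u);e=M.T@(S.e-P);k=-e[1]/d[1];print(px,e+k*d)
```

```text
[ 0.4728 -0.1423  0.3405] tool [-0.071  -0.0112 -0.0704] [[-1.0188  0.1343]] [[ 0.855  -0.3861]]
[ 0.4685 -0.1654  0.3412] tool [-0.072   0.0123 -0.0711] [[-0.3585  0.0509]] [[ 0.2988 -0.1309]]
[ 0.4971 -0.1444  0.3939] tool [-0.0466 -0.0125 -0.1238] [[ 6.5514 -1.1249]] [[-5.6958  2.653 ]]
(155, 535) [-0.045   0.     -0.0225]
(290, 468) [ 0.0512  0.     -0.0206]
```

>>> carry_out([
  [0,0,0,-0.09,1],
  [0,0,0,-0.18,1],
  [0,0,0,-0.27,1],
  [0,0,0,-0.36,1],
  [0,0,0,-0.45,1],
  [0,0,0,-0.5,1],
  [0,0,0,-0.5,1],
])

```text
clock: 4.2
eef_pos: [0.5417, -0.1635, 0.2703]
tool_rot: [0.949, 0.317, 0.0, 0.0]
ft_force: [-0.6, -0.4, -0.4]
grip_width: 0.0854
```

```bash
cat > goal.py <<'E'
import sys
from h import *
np.set_printoptions(precision=4,suppress=True)
g=np.array([float(a) for a in sys.argv[1:4]]) # toaster frame tcp goal
p=np.load("p.npy");Q=R.from_euler('z',p[2]).as_matrix()
o=bot.get_obs();M=R.from_quat(o['tool_rot']).as_matrix();P=o['eef_pos']
w=Q@g+[p[0],p[1],0]
print("now toaster",Q.T@(P-[p[0],p[1],0]),"yaw rel",np.degrees(np.arctan2(M[1,0],M[0,0])-p[2]),"moves units",M.T@(w-P)*10, o['joint_pos'],o['clock'])
E
python3 goal.py -.165 .047 .27
```

```text
now toaster [-0.1806  0.0818  0.2703] yaw rel 45.09481191901527 moves units [-0.1362  0.3564  0.0032] [-0.2932  0.3614  0.3018  1.5106  0.0001  0.633 ] 4.2
```

>>> carry_out([
  [-0.1,0.2,0.2,0,1],
  [-0.14,0.36,0.4,0,1],
  [-0.14,0.36,0.7,0,1],
  [-0.14,0.36,0.7,0,1],
  [-0.14,0.36,0.7,0,1],
])

```text
clock: 4.7
eef_pos: [0.5519, -0.2011, 0.1999]
tool_rot: [0.949, 0.316, -0.0, -0.0]
ft_force: [-0.5, 0.1, 1.5]
grip_width: 0.0853
```

```bash
python3 look.py 2; python3 goal.py -.1446 .047 .2
```

```text
4.8 [ 0.55326888 -0.20156242  0.20176487] [ 0.16683727 -0.87794788  0.2337659 ] [9.48687002e-01 3.16213084e-01 1.20054755e-03 9.02957877e-04]
now toaster [-0.1638  0.0458  0.2018] yaw rel 45.03462517448276 moves units [0.1441 0.1274 0.0182] [-0.3494  0.4237  0.218   1.3621  0.0001  0.5779] 4.8
```

View pics/s2.png

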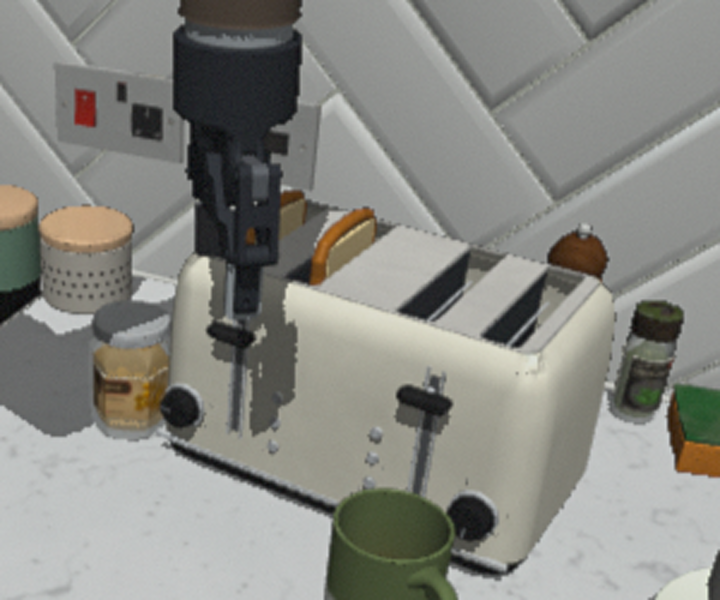

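View pics/t2.png

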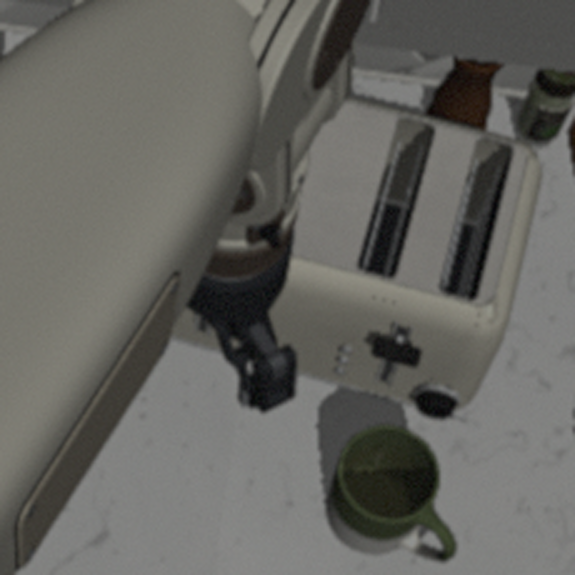

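>>> carry_out([
  [0.05,-0.05,-0.1,0.09,1],
  [0.1,-0.1,-0.1,0.18,1],
  [0.15,-0.15,-0.1,0.27,1],
  [0.2,-0.2,-0.1,0.36,1],
  [0.25,-0.25,-0.1,0.45,1],
  [0.3,-0.3,-0.1,0.54,1],
  [0.35,-0.35,-0.1,0.63,1],
  [0.4,-0.4,-0.1,0.72,1],
  [0.43,-0.43,-0.1,0.81,1],
  [0.43,-0.43,-0.1,0.9,1],
  [0.43,-0.43,-0.1,1,1],
  [0.43,-0.43,0,1,1],
  [0.43,-0.43,0,1,1],
  [0.43,-0.43,0,1,1],
])

```text
clock: 6.2
eef_pos: [0.5609, -0.1414, 0.1998]
tool_rot: [0.895, -0.446, -0.0, 0.0]
ft_force: [0.5, 0.3, 0.2]
grip_width: 0.0854
```

```bash
python3 look.py 3; python3 goal.py -.1446 .107 .2
```

```text
6.3 [ 0.56106097 -0.14158751  0.19994889] [-0.08221533 -0.04982815  0.65323084] [ 8.94630996e-01 -4.46805730e-01  1.40045974e-04 -2.15398420e-05]
now toaster [-0.1646  0.1063  0.1999] yaw rel -44.91151845193643 moves units [ 0.1366 -0.1464 -0.0005] [-0.2472  0.4059  0.1863  1.3509 -0.      2.25  ] 6.3
```

View pics/s3.png

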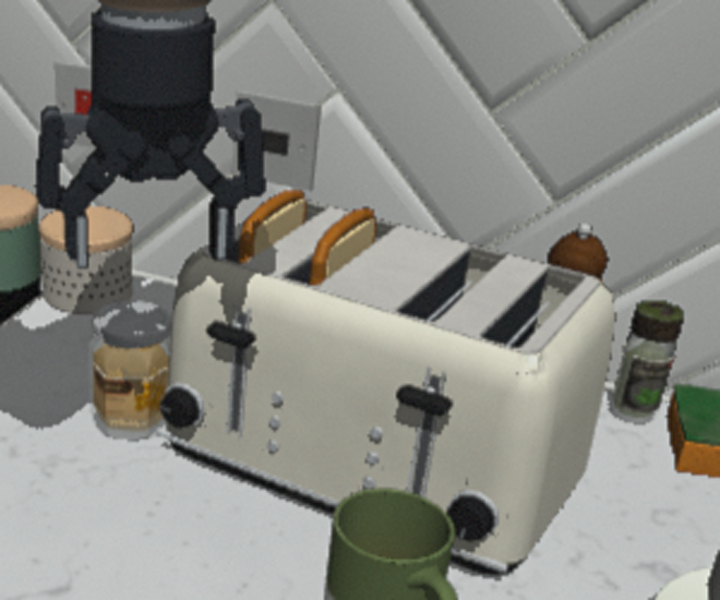

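View pics/t3.png

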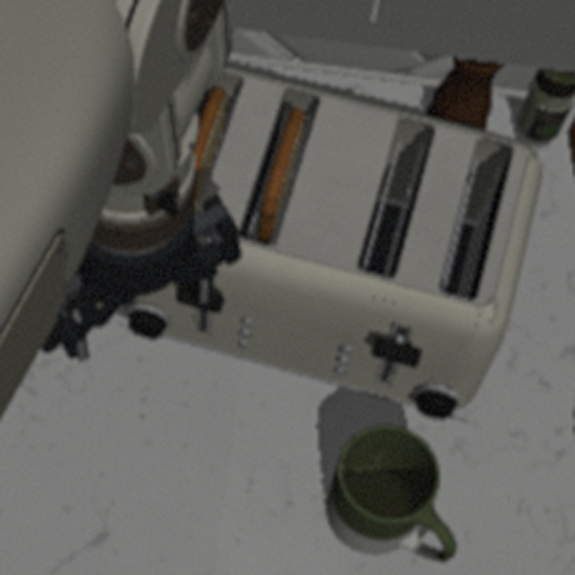

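```bash
cat > tip.py <<'E'
import sys
from h import *
np.set_printoptions(precision=4,suppress=True)
p=np.load("p.npy");Q=R.from_euler('z',p[2]).as_matrix()
o=bot.get_obs();M=R.from_quat(o['tool_rot']).as_matrix();P=o['eef_pos']
v=[float(a) for a in sys.argv[1:]]
for a,b in zip(v[::2],v[1::2]):
    u=np.array([a,b])/2.4+[250,60];d=M.T@S.ray(*u);e=M.T@(S.e-P);k=-e[1]/d[1];t=e+k*d;w=M@t+P
    print((a,b),"tool",t,"world",w,"toaster",Q.T@(w-[p[0],p[1],0]))
E
python3 tip.py 77 265 222 258 40 200 262 190 152 180
```

```text
(77.0, 265.0) tool [-0.0477  0.     -0.0216] world [ 0.5324 -0.1035  0.2216] toaster [-0.1984  0.14    0.2216]
(222.0, 258.0) tool [ 0.0518  0.     -0.0201] world [ 0.5922 -0.183   0.2201] toaster [-0.128   0.0697  0.2201]
(40.0, 200.0) tool [-0.0707  0.     -0.0692] world [ 0.5186 -0.085   0.2691] toaster [-0.2147  0.1562  0.2691]
(262.0, 190.0) tool [ 0.0768  0.     -0.068 ] world [ 0.6072 -0.203   0.268 ] toaster [-0.1103  0.0521  0.268 ]
(152.0, 180.0) tool [ 0.0023  0.     -0.0789] world [ 0.5624 -0.1434  0.2789] toaster [-0.163   0.1046  0.2789]
```

>>> carry_out([
  [0.06,-0.06,0,0,1],
  [0.12,-0.12,0,0,1],
  [0.12,-0.12,0.15,0,1],
  [0.12,-0.12,0.3,0,1],
  [0.12,-0.12,0.3,0,1],
  [0.12,-0.12,0.3,0,1],
])

```text
clock: 6.9
eef_pos: [0.5781, -0.1441, 0.1695]
tool_rot: [0.894, -0.447, -0.0, 0.0]
ft_force: [-0.6, 1.1, 0.0]
grip_width: 0.0856
```

```bash
python3 look.py 4; python3 goal.py -.147 .107 .17
```

```text
7.0 [ 0.57859734 -0.144206    0.17056815] [ 0.25848452 -0.05452393  0.27631999] [ 8.94375885e-01 -4.47315531e-01  7.51213257e-04 -1.67162506e-04]
now toaster [-0.1469  0.1062  0.1706] yaw rel -44.97687570083469 moves units [-0.0067 -0.005   0.0057] [-0.2443  0.4541  0.1834  1.2986 -0.      2.2541] 7.0
```

View pics/s4.png

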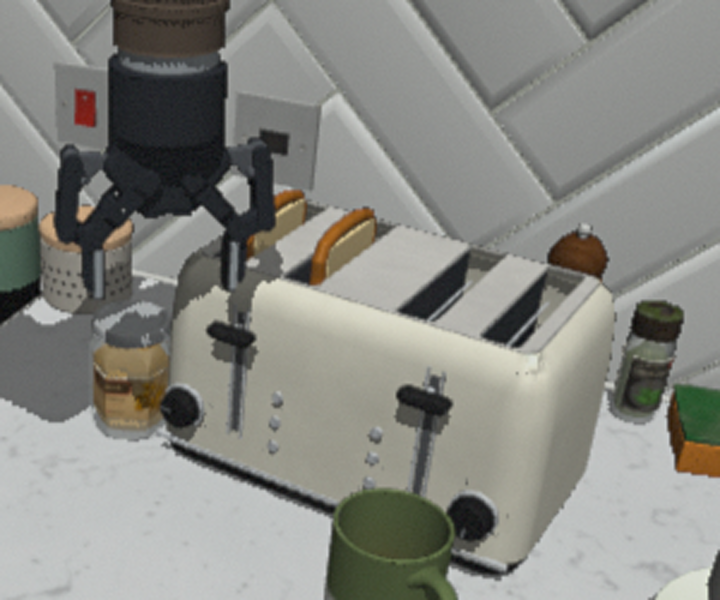

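View pics/t4.png

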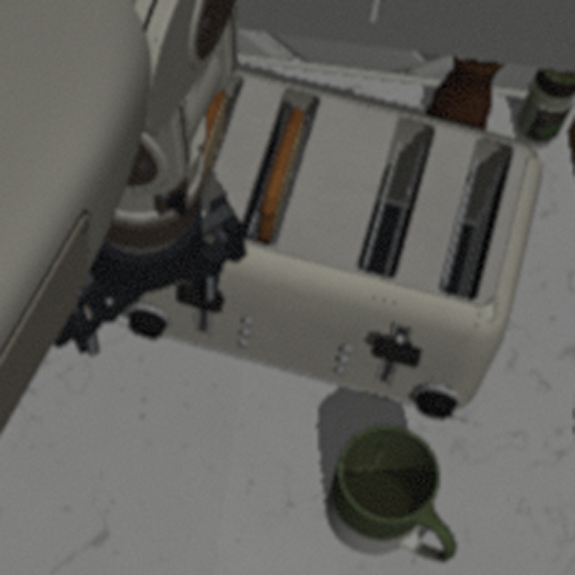

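>>> carry_out([
  [0,0,0.1,0,1],
  [0,0,0.2,0,1],
  [0,0,0.28,0,1],
  [0,0,0.34,0,1],
  [0,0,0.34,0,1],
  [0,0,0.34,0,1],
])

```text
clock: 7.6
eef_pos: [0.5777, -0.144, 0.1355]
tool_rot: [0.894, -0.447, -0.0, 0.0]
ft_force: [-0.1, 0.4, -0.1]
grip_width: 0.0854
```

```bash
python3 look.py 5; python3 goal.py -.147 .107 .17;python3 -c "
import cv2
a=cv2.imread('pics/s5.png')[180:460,130:330];cv2.imwrite('pics/s5z.png',cv2.resize(a,None,fx=2,fy=2,interpolation=cv2.INTER_CUBIC))"
```

```text
7.7 [ 0.57811401 -0.14406681  0.13610429] [ 0.33071714 -0.29768096  0.40443944] [ 8.94368010e-01 -4.47331751e-01  3.99803108e-04 -8.36323130e-05]
now toaster [-0.1474  0.1062  0.1361] yaw rel -44.97891778031508 moves units [-0.0024 -0.0082 -0.339 ] [-0.2442  0.474   0.1231  1.2191 -0.      2.2541] 7.7
```

View pics/s5z.png

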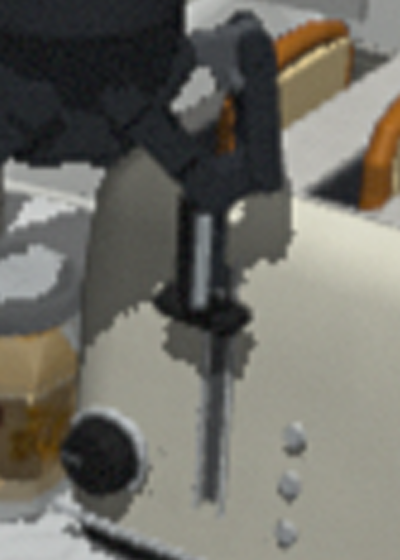

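View pics/t5.png

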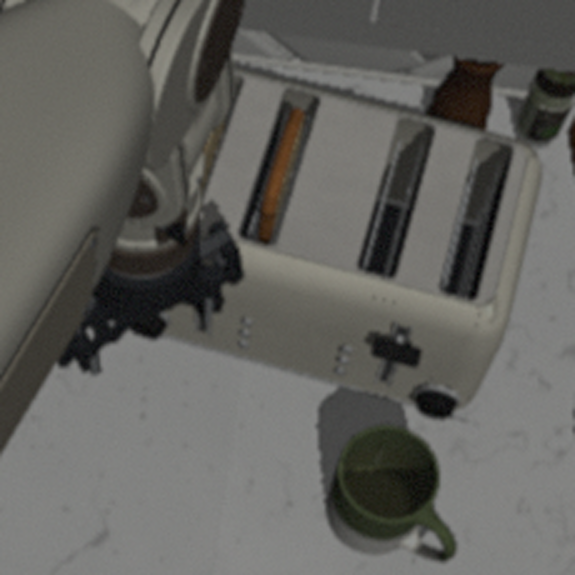

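>>> carry_out([
  [0,0,0.03,0,1],
  [0,0,0.06,0,1],
  [0,0,0.09,0,1],
  [0,0,0.12,0,1],
  [0,0,0.15,0,1],
  [0,0,0.18,0,1],
  [0,0,0.21,0,1],
  [0,0,0.24,0,1],
  [0,0,0.24,0,1],
])

```text
clock: 8.6
eef_pos: [0.5774, -0.1439, 0.111]
tool_rot: [0.894, -0.447, -0.001, 0.0]
ft_force: [0.3, 0.6, -0.7]
grip_width: 0.0853
```

```bash
python3 look.py 6; python3 goal.py -.147 .107 .17;python3 -c "
import cv2
a=cv2.imread('pics/s6.png')[180:460,130:330];cv2.imwrite('pics/s6z.png',cv2.resize(a,None,fx=2,fy=2,interpolation=cv2.INTER_CUBIC))"
```

```text
8.7 [ 0.57770911 -0.14396111  0.11153765] [-1.00779346  0.48906818  0.84806994] [ 8.94367305e-01 -4.47333324e-01 -1.47444914e-04  7.19674372e-06]
now toaster [-0.1478  0.1063  0.1115] yaw rel -44.97910687601453 moves units [ 0.0005 -0.0105 -0.5846] [-0.2442  0.4917  0.0848  1.1642  0.0001  2.2541] 8.7
```

View pics/s6z.png

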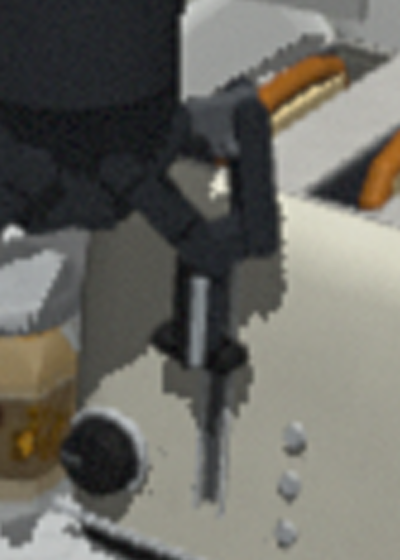

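>>> carry_out([
  [0,0,0.03,0,1],
  [0,0,0.06,0,1],
  [0,0,0.09,0,1],
  [0,0,0.12,0,1],
  [0,0,0.15,0,1],
  [0,0,0.18,0,1],
  [0,0,0.21,0,1],
  [0,0,0.24,0,1],
  [0,0,0.24,0,1],
])

```text
clock: 9.6
eef_pos: [0.5774, -0.1439, 0.0871]
tool_rot: [0.894, -0.447, -0.001, 0.0]
ft_force: [-0.1, -1.1, 0.3]
grip_width: 0.0857
```

```bash
python3 look.py 7; python3 goal.py -.147 .107 .17;python3 -c "
import cv2
a=cv2.imread('pics/s7.png')[180:460,130:330];cv2.imwrite('pics/s7z.png',cv2.resize(a,None,fx=2,fy=2,interpolation=cv2.INTER_CUBIC))"
```

```text
9.7 [ 0.57771403 -0.14395406  0.08753199] [-0.12227403 -0.27365808 -0.45689348] [ 8.94367801e-01 -4.47332329e-01 -1.52864390e-04  1.78614452e-05]
now toaster [-0.1478  0.1063  0.0875] yaw rel -44.97897964598084 moves units [ 0.0005 -0.0104 -0.8247] [-0.2442  0.5113  0.0505  1.1103  0.      2.2541] 9.7
```

View pics/s7z.png

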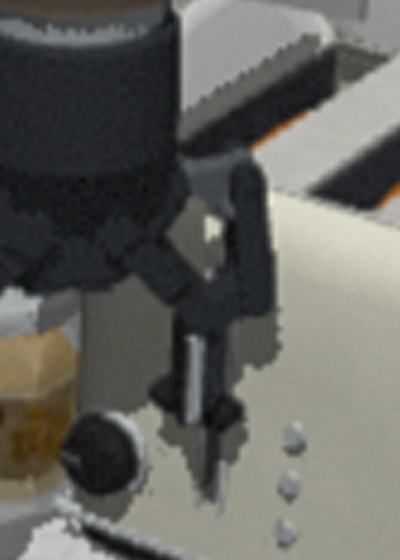

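View pics/t7.png

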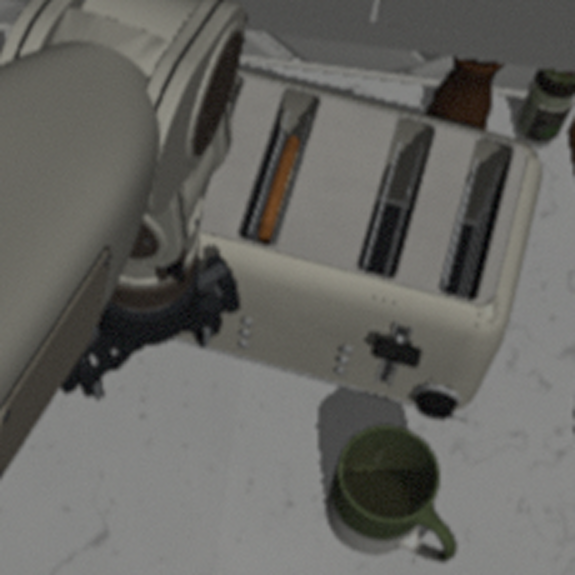

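>>> carry_out([
  [0,0,0.03,0,1],
  [0,0,0.06,0,1],
  [0,0,0.09,0,1],
  [0,0,0.12,0,1],
  [0,0,0.15,0,1],
  [0,0,0.18,0,1],
  [0,0,0.2,0,1],
  [0,0,0.22,0,1],
  [0,0,0.22,0,1],
])

```text
clock: 10.6
eef_pos: [0.5775, -0.1439, 0.0653]
tool_rot: [0.894, -0.447, -0.0, 0.0]
ft_force: [-0.2, -0.5, -0.4]
grip_width: 0.0857
```

>>> carry_out([
  [0,0,0.015,0,1],
  [0,0,0.03,0,1],
  [0,0,0.03,0,1],
])

```text
clock: 10.9
eef_pos: [0.5777, -0.144, 0.0625]
tool_rot: [0.894, -0.447, -0.0, 0.0]
ft_force: [0.3, -1.0, 0.8]
grip_width: 0.0848
```

```bash
python3 look.py 8; python3 goal.py -.147 .107 .17;python3 -c "
import cv2
a=cv2.imread('pics/s8.png')[180:460,130:330];cv2.imwrite('pics/s8z.png',cv2.resize(a,None,fx=2,fy=2,interpolation=cv2.INTER_CUBIC))"
```

```text
11.0 [ 0.57775878 -0.14395123  0.06264545] [-0.65115789  0.39685186  0.68869428] [ 8.94374633e-01 -4.47318691e-01 -5.96647949e-05 -1.65733702e-05]
now toaster [-0.1477  0.1063  0.0626] yaw rel -44.977230535603326 moves units [ 0.0003 -0.0101 -1.0735] [-0.2442  0.534   0.018   1.0549  0.0001  2.2541] 11.0
```

View pics/s8z.png

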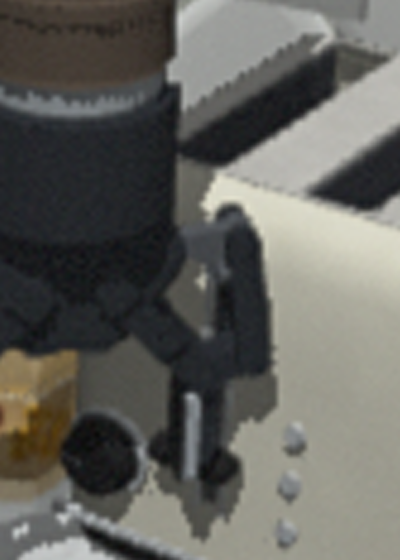

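>>> carry_out([
  [0,0,0.01,0,1],
  [0,0,0.02,0,1],
  [0,0,0.03,0,1],
  [0,0,0.03,0,1],
])

```text
clock: 11.4
eef_pos: [0.5777, -0.144, 0.0595]
tool_rot: [0.894, -0.447, -0.0, 0.0]
ft_force: [-0.2, -0.5, -0.2]
grip_width: 0.0855
```

>>> carry_out([
  [0,0,0.01,0,1],
  [0,0,0.02,0,1],
  [0,0,0.02,0,1],
])

```text
clock: 11.7
eef_pos: [0.5777, -0.144, 0.0575]
tool_rot: [0.894, -0.447, -0.0, 0.0]
ft_force: [-0.3, -0.4, -0.1]
grip_width: 0.0853
```

>>> carry_out([
  [0,0,0.01,0,1],
  [0,0,0.01,0,1],
])

```text
clock: 11.9
eef_pos: [0.5777, -0.144, 0.0566]
tool_rot: [0.894, -0.447, -0.0, 0.0]
ft_force: [-0.3, 0.5, 0.6]
grip_width: 0.0852
```

>>> carry_out([
  [0,0,0.01,0,1],
  [0,0,0.01,0,1],
])

```text
clock: 12.1
eef_pos: [0.5777, -0.144, 0.0556]
tool_rot: [0.894, -0.447, -0.0, -0.0]
ft_force: [-0.2, 0.3, 0.9]
grip_width: 0.0855
```

```bash
python3 look.py 9; python3 -c "
import cv2
a=cv2.imread('pics/s9.png')[180:460,130:330];cv2.imwrite('pics/s9z.png',cv2.resize(a,None,fx=2,fy=2,interpolation=cv2.INTER_CUBIC))"
```

```text
12.2 [ 0.57774111 -0.14398836  0.05564552] [-0.30029639 -0.52695086  0.69545813] [ 8.94365135e-01 -4.47337683e-01 -5.04333788e-05  2.83897940e-05]
```

View pics/s9z.png

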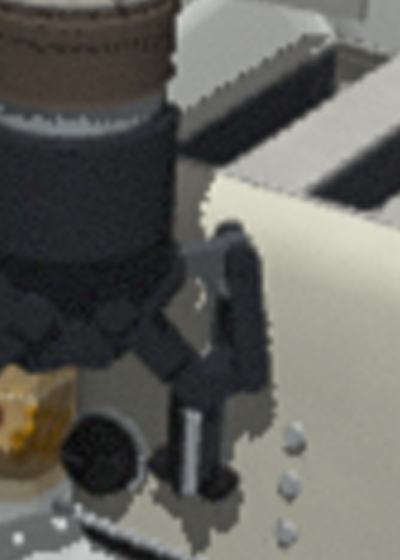

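Run:
```python
from h import *
p=np.load("p.npy");Q=R.from_euler('z',p[2]).as_matrix()
for tr in(0,.06,.07,.075):
  for y in(.096,.077,.058):
    w=Q@np.array([-.106,y,.147-tr])+[p[0],p[1],0];print(tr,y,((S.proj(w)[0]-[250,60])*2.4-[130,180])*2)
```

```text
0 0.096 [146.2102156  297.82543607]
0 0.077 [189.8519218  312.70698747]
0 0.058 [234.37144129 327.88786776]
0.06 0.096 [140.25891517 435.96091826]
0.06 0.077 [182.29394128 451.64065825]
0.06 0.058 [225.14415279 467.62447548]
0.07 0.096 [139.30749085 458.04440381]
0.07 0.077 [181.08615028 473.84273162]
0.07 0.058 [223.67021112 489.94561672]
0.075 0.096 [138.83592469 468.98991387]
0.075 0.077 [180.48756804 484.84609787]
0.075 0.058 [222.93978669 501.00704943]
```

>>> carry_out([
  [0,0,0.01,0,1],
  [0,0,0.02,0,1],
  [0,0,0.02,0,1],
])

```text
clock: 12.5
eef_pos: [0.5777, -0.144, 0.0535]
tool_rot: [0.894, -0.447, -0.0, 0.0]
ft_force: [-0.9, -0.1, 0.5]
grip_width: 0.0853
```

>>> carry_out([
  [0,0,0.01,0,1],
  [0,0,0.01,0,1],
])

```text
clock: 12.7
eef_pos: [0.5777, -0.144, 0.0526]
tool_rot: [0.894, -0.447, -0.0, 0.0]
ft_force: [-0.7, 0.3, -0.1]
grip_width: 0.0856
```

>>> carry_out([
  [0,0,0.01,0,1],
  [0,0,0.01,0,1],
])

```text
clock: 12.9
eef_pos: [0.5778, -0.144, 0.0517]
tool_rot: [0.894, -0.447, 0.0, 0.0]
ft_force: [-2.1, -0.2, 1.4]
grip_width: 0.0856
```

>>> carry_out([
  [0,0,0.005,0,1],
  [0,0,0.005,0,1],
])

```text
clock: 13.1
eef_pos: [0.5779, -0.1441, 0.0514]
tool_rot: [0.894, -0.447, 0.0, -0.0]
ft_force: [-1.9, 1.0, 1.7]
grip_width: 0.0857
```

```bash
python3 look.py 10; python3 -c "
import cv2
a=cv2.imread('pics/s10.png')[180:460,130:330];cv2.imwrite('pics/s10z.png',cv2.resize(a,None,fx=2,fy=2,interpolation=cv2.INTER_CUBIC))"
```

```text
13.2 [ 0.57788593 -0.14400037  0.05139991] [-0.66996722 -0.37429858  1.22728324] [ 8.94367011e-01 -4.47333908e-01  1.51522205e-04 -1.54927842e-05]
```

View pics/s10z.png

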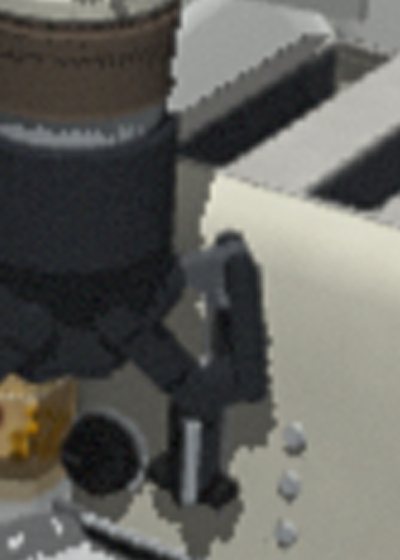

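```bash
python3 -c "
import cv2,numpy as np
o=[]
for k in(8,9,10):
    a=cv2.imread(f'pics/s{k}.png')[340:460,190:260];a=cv2.convertScaleAbs(a,alpha=2.2,beta=0);o.append(cv2.resize(a,None,fx=3.7,fy=4.5,interpolation=cv2.INTER_CUBIC))
cv2.imwrite('pics/cmp.png',np.hstack(o))"
```

```text
(no output)
```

View pics/cmp.png

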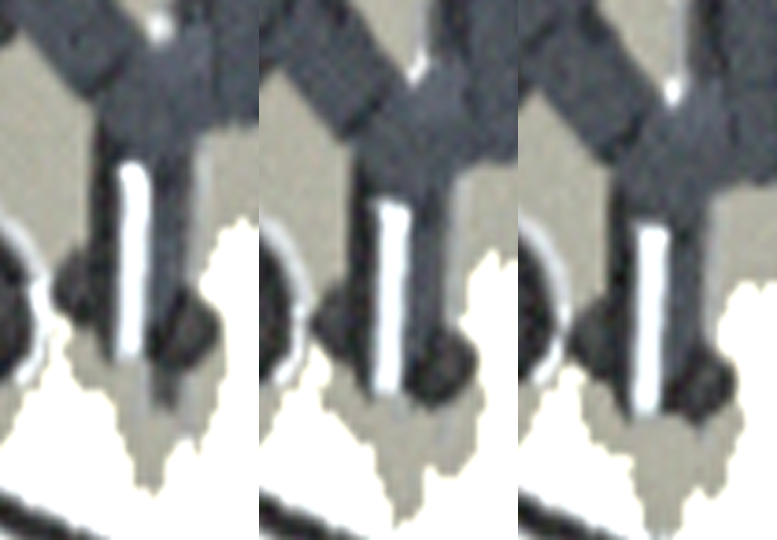

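>>> carry_out([
  [0,0,0.005,0,1],
  [0,0,0.005,0,1],
])

```text
clock: 13.4
eef_pos: [0.5779, -0.1441, 0.051]
tool_rot: [0.894, -0.447, 0.0, 0.0]
ft_force: [-1.4, 0.3, 3.3]
grip_width: 0.0855
```

>>> carry_out([
  [0,0,0.005,0,1],
  [0,0,0.005,0,1],
])

```text
clock: 13.6
eef_pos: [0.5779, -0.1441, 0.0506]
tool_rot: [0.894, -0.447, 0.0, 0.0]
ft_force: [-2.3, 0.6, 4.7]
grip_width: 0.0857
```

>>> carry_out([
  [0,0,0.005,0,1],
  [0,0,0.01,0,1],
  [0,0,0.01,0,1],
])

```text
clock: 13.9
eef_pos: [0.5781, -0.1442, 0.0504]
tool_rot: [0.894, -0.447, 0.001, 0.0]
ft_force: [-3.5, 0.3, 7.8]
grip_width: 0.085
```

```bash
python3 look.py 11; python3 -c "
import cv2,numpy as np
o=[]
for k in(9,10,11):
    a=cv2.imread(f'pics/s{k}.png')[340:460,190:260];a=cv2.convertScaleAbs(a,alpha=2.2,beta=0);o.append(cv2.resize(a,None,fx=3.7,fy=4.5,interpolation=cv2.INTER_CUBIC))
cv2.imwrite('pics/cmp2.png',np.hstack(o))"
```

```text
14.0 [ 0.57810511 -0.14418196  0.05036539] [-3.80530641  0.27208936  7.2060256 ] [ 8.94338215e-01 -4.47390991e-01  6.76796066e-04  7.22363737e-06]
```

View pics/cmp2.png

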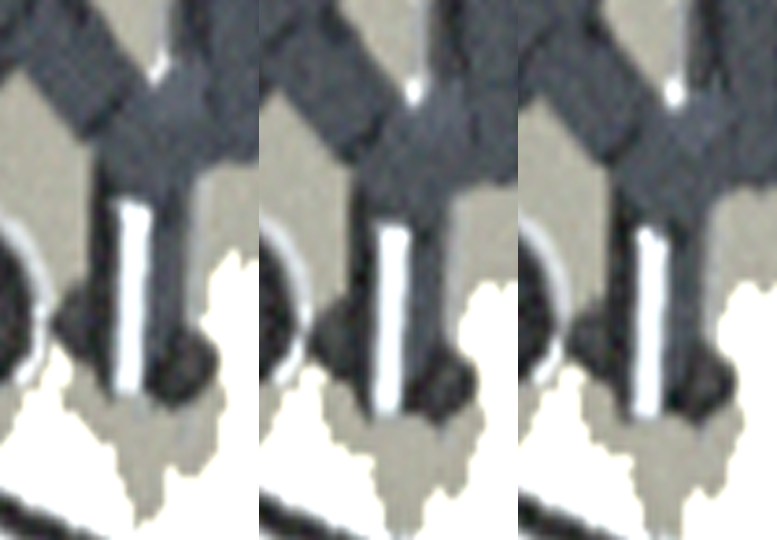

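>>> carry_out([
  [0,0,-0.03,0,1],
  [0,0,-0.06,0,1],
  [-0.05,0.05,-0.1,0,1],
  [-0.15,0.15,-0.1,0,1],
  [-0.35,0.35,-0.1,0,1],
  [-0.5,0.5,-0.2,0,1],
  [-0.5,0.5,-0.5,0,1],
  [-0.5,0.5,-0.9,0,1],
  [-0.5,0.5,-1,0,1],
])

```text
clock: 14.9
eef_pos: [0.5098, -0.1345, 0.1536]
tool_rot: [0.894, -0.447, 0.004, -0.001]
ft_force: [0.9, 0.2, 0.4]
grip_width: 0.0851
```

>>> carry_out([
  [-0.3,-0.1,-0.3,0,1],
  [-0.6,-0.3,-0.6,0,1],
  [-0.9,-0.5,-0.9,0,1],
  [-0.9,-0.5,-0.9,0,1],
])

```text
clock: 15.3
eef_pos: [0.4956, -0.0288, 0.2433]
tool_rot: [0.895, -0.445, 0.003, -0.002]
ft_force: [0.4, -0.4, 0.5]
grip_width: 0.0855
```

```bash
python3 look.py 12
```

```text
15.4 [ 0.49390679 -0.03142898  0.23935262] [-0.15925638 -0.63392998 -1.36172128] [ 8.94808358e-01 -4.46450017e-01  6.18720212e-04 -4.24293212e-05]
```

View pics/s12.png

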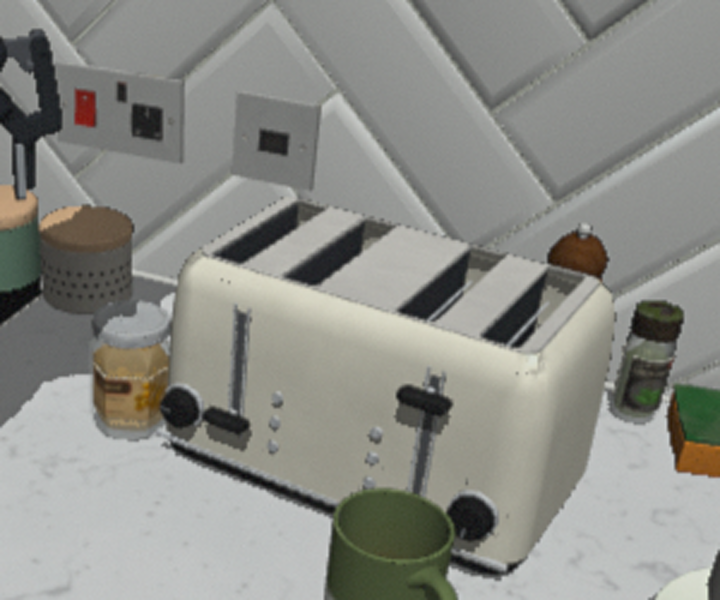

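View pics/t12.png

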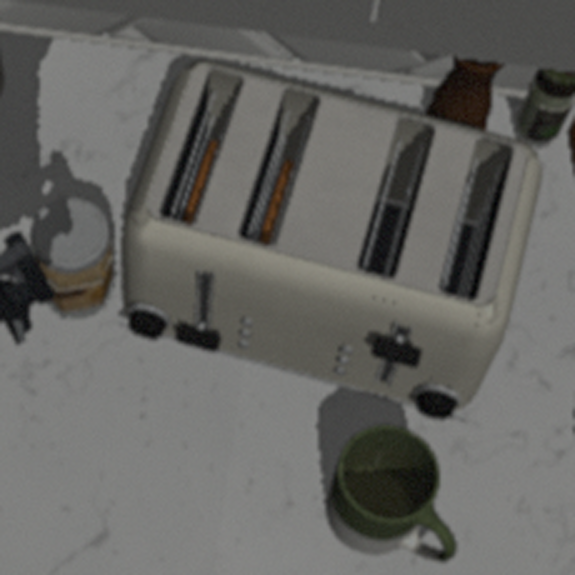

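Run:
```python
from h import *
full=imaging.camera("side")[:,:,::-1]; im0=cv2.imread("pics/side0.png")
def blob(im,x0,x1,y0,y1):
    g=im.max(2)[y0:y1,x0:x1];n,l,s,c=cv2.connectedComponentsWithStats((g<45).astype(np.uint8));k=1+np.argmax(s[1:,4]);return s[k],c[k]+[x0,y0]
a=blob(im0,335,360,190,215);b=blob(full,333,360,222,245);print(a,b)
print(blob(im0,412,445,215,240),blob(full,412,445,215,240))
p=np.load("p.npy");Q=R.from_euler('z',p[2]).as_matrix()
for tr in(0,.065,.07,.075): print(tr,S.proj(Q@np.array([-.1,.077,.147-tr])+[p[0],p[1],0]))
d=cv2.absdiff(im0,full).max(2); 
for n,r in dict(dialR=(435,460,262,290),mug=(380,445,260,345),spoon=(160,215,268,322)).items(): print(n,(d[r[2]:r[3],r[0]:r[1]]>40).mean())
o=bot.get_obs();print(o['clock'],o['eef_pos'],o['ft_force'])
```

```text
(array([  2,   5,  19,  17, 134], dtype=int32), array([346.49253731, 200.65671642])) (array([  2,   8,  18,  11, 107], dtype=int32), array([343.65420561, 235.09345794]))
(array([  4,   6,  22,  18, 177], dtype=int32), array([426.44067797, 227.79096045])) (array([  4,   6,  22,  18, 173], dtype=int32), array([426.42196532, 227.69364162]))
0 [[345.52443501 198.82252227]]
0.065 [[343.76251388 229.99451295]]
0.07 [[343.63253727 232.29406529]]
0.075 [[343.50331958 234.58019068]]
dialR 0.0
mug 0.0
spoon 0.0
15.45 [ 0.49329109 -0.03206837  0.23829644] [-0.62247033  0.39707303  0.20975461]
```

```bash
python3 -c "
from h import *
print(order.job_done())"
```

```text
the job is handed in; nothing more can be done
None
```

I pressed the left lever down to its stop with one fingertip, backed the hand away, and handed the job in at about 15.5 s. No verdict was reported.

**How it was done:** the moves could not tilt the gripper back from the toaster. I turned it 45° about its own axis instead, so an open finger's corner pressed the lever while the knuckle cleared the front face.

**What the last checks showed:**
- **Left lever:** the pushing force rose to about 7–8 N at the end, so it was against the stop. In the side picture it had moved 35 pixels, which is about 73–75 mm. That is above the 70 mm limit, but the pictures only resolve it to about 2 mm. Both bread slices are lowered.
- **Other objects:** the right lever, right dial, mug and teaspoon are unchanged between the first and last side pictures. The unmoved right-hand side also shows the toaster stayed put. I only checked the honey jar by eye, and it looks undisturbed.
- **Hand:** it is clear of everything, with the force reading near zero.

**What disagreed:**
- **Fingertip height:** the pictures put the fingertips about 34 mm higher than the reported tool position and the gripper description imply. I worked from the pictures. The stop came at a reported height of about 51 mm, against the 57 mm the pictures predicted and the 90 mm the gripper description would give.
- **Finger width:** the knuckles measured about 143 mm across, against the 114 mm stated over the finger backs.
- **Sideways force:** up to 3.8 N showed along the robot's x axis while pressing, so the finger or knuckle may have lightly touched the toaster.

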